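# Set the strain viewer's iris and polariser levers to their index clips

## Robot

A 6-joint arm with a two-finger parallel gripper is mounted at the origin on a cart in front of the work surface, level with it; the furniture and walls round the work are solid. World frame = base frame: x ahead of the robot, y to its left, z up, the work surface at z = 0. Lengths are in mm, angles in rad, forces in N, time in s.
With the tool pointing down it reaches from about 225 to 875 mm from the base axis. Payload 3.4 kg.
Tool frame: the origin (TCP) lies midway between the tips of the shut fingers; the grasp point (between the pads) lies robot.pinch_z behind it (robot.pinch_z is the distance from the TCP to the grasp point, in mm); z points along the fingers, x is the direction in which the jaws open and shut, and the axes are right-handed (so a half turn about z gives the same grasp; the last joint's range is limited). The gripper opens to 85 mm and grips with 20 to 120 N. Pads are 22 mm wide; open, the fingers measure 114 mm over their backs; the gripper's body (76 mm by 85 mm) begins 54 mm behind the grasp point. The pads swing forward as they close: fully open they stand 13 mm farther back than shut.
Start: joints at [-1.414, 0.276, 1.505, -0, 1.361, -0.121], TCP at [157.686, -552.99, 231.328] pointing down, gripper open.
Joint ranges: [-2.89, 2.89], [-0.75, 2.08], [0.22, 2.7], [-1.18, 4.32], [0.11, 2.71], [-2.7, 2.7]. Speed limits (rad/s): [2.57, 2.57, 3.14, 3.14, 3.14, 3.14].

## Interface

Orientations are given as [roll, pitch, yaw] about the fixed x, y, z axes, in that order (R = Rz(yaw) Ry(pitch) Rx(roll)).
In Python, from bench import robot gives the robot as it stands.
- The arm moves only by the shell command python3 -m handwheel 'ROWS' [FORCE]. ROWS is JSON, a list of rows, each a list of 7 numbers: the turn, a rotation vector about the tool's x, y, z in degrees, then the shift along the tool's x, y, z in m, then the gripper's target within -1 to 1 (fully open at 1, half-way at 0, shut at -1). A call has 1 to 8 rows; each row shifts and turns the commanded pose from where the row before left it, along the tool's axes as they then stand; what a row does not reach is not made up. A row lasts 1/10 s, in which the tool goes at most 50 mm and 8.59 degrees, less where a joint would pass 70% of its speed; a pose out of reach is approached as far as the arm can. A call is refused whole if a number of a shift passes 0.05 or a number of a turn 8.59, either way. A call with a gripper value outside its range is refused whole. The fingers move at their own pace and stop on an object; FORCE is the grip in N (left out, the last holds). Time passes only in rows, so rows that do not move let the fingers close. It gives the time, the measured TCP pose, the force and the opening at its end, in the units of the state.
- robot.read_state(): the state, without advancing time (a new reading comes with each control period).
- robot.get_image(name): name is "side" or "top" or "wrist"; returns (picture, depth): 420x560x3 uint8, red, green, blue; 420x560 float32, mm along the optical axis (not along the pixel's ray), 0 where there is no reading.
- robot.camera_params(name): a dict with "mtx" (3x3 intrinsics, pixels), "camera_from_world" (4x4, takes a point from world to camera coordinates); the wrist camera has in their place "mount" (4x4, takes a point from camera to tool coordinates, whose origin is the TCP and whose axes are the tool frame's). Camera axes: x right, y up, looking along -z (the intrinsics and any distortion apply to the point x, -y, -z); pixel columns grow to the right and rows downward; lengths in mm; the calibration is good to about 2 mm. A picture is of the moment at which its call begins: read the wrist's pose just before it. camera_params takes no time and is no camera call.
- robot.job_done(): hands the job in, once; it reports no verdict.
The state is a dict: "time": time; "joints": joint angles; "qvel": joint speeds; "joint_torque": joint torques, N m; "tcp_pos": TCP position; "eef_rot": TCP orientation; "contact_force": force on the tool from outside, world axes, zero at the start; "torque": the same for the moment, N m; "gripper_width": opening from 0.0 (shut) to 1.0 (fully open).
Only numpy, scipy, OpenCV 4.12 (cv2) and the standard library are available. Lean on these libraries where they do the work, as an engineer would, in place of code of your own. Each camera call takes 0.05 s, during which the arm holds its last target.

## Task

Set up the strain viewer on the bench: push the iris lever on its left side and the polariser lever on its right side round the dial until the pointer of each stands in line with the index clip on its own side. Only push the levers' upright pins with the fingertips or the outside of the fingers: do not take a pin between the fingers, and do not move, tip or lift the glassware and other things standing about.

Things in the scene. Friction and masses are not known exactly. Their poses are not given: they have to be found in the camera images.
- viewer: Fixed round strain viewer, foot 196 mm wide, dial top 12 mm above the bench. Two rings (98 mm wide, 20 to 47 mm above the bench) turn about its vertical axis, iris ring below, polariser ring on top; each has a radial lever ending in an upright pin. Origin on the axis at bench level; -x is its front, roughly facing the robot (within 0.45 rad), +y its left
- iris (a joint): Angle of the iris ring, rad, 0 to 1.745 between its stops, growing counter-clockwise seen from above. At value q the lever points at (viewer yaw + 55 degrees + q) counter-clockwise from world x: it sweeps the left side of the dial. About 1.6 N at the pin moves it; friction holds it where it is left, with no spring and no coasting.
- iris_pin (a point): Top of the upright pin of the iris lever, left side of the viewer: steel, 12 mm thick, with a cylindrical black cap 15 mm wide, top 66 mm above the bench; its foot is 14 mm above the bench. The point is on the pin's axis, 75 mm from the viewer's axis and 62 mm above the bench. The lever's arm, 8 mm wide, 22 to 28 mm above the bench, joins pin and ring.
- iris_pointer (a point): Tip of the iris lever's thin black pointer, at the pin's foot on its outer side, 90 mm from the viewer's axis, 15.5 mm above the bench; lies on the same radius as the pin.
- iris_clip: Iris index clip: fixed steel clip 10 mm wide clamped over the dial's rim on the left side, 93 to 114 mm from the viewer's axis, up to 18 mm high, a black index line along the middle of its top and a brass clamp screw outside. Origin on the viewer's axis at bench level; its own x axis points outward through the index line.
- iris_clip_mark (a point): Where the iris pointer's tip must stand: on the line of the iris clip's index, 90 mm from the viewer's axis, 15.5 mm above the bench.
- polariser (a joint): Angle of the polariser ring, rad, 0 to 1.745 between its stops, growing counter-clockwise seen from above. At value q the lever points at (viewer yaw + 205 degrees + q) counter-clockwise from world x: it sweeps the right side of the dial. About 1.6 N at the pin moves it; friction holds it where it is left, with no spring and no coasting.
- polariser_pin (a point): Top of the upright pin of the polariser lever, right side of the viewer: steel, 12 mm thick, with a black ball knob 18 mm wide, top 71 mm above the bench; its foot is 14 mm above the bench. The point is on the pin's axis, 75 mm from the viewer's axis and 62 mm above the bench. The lever's arm, 8 mm wide, 35.5 to 41.5 mm above the bench, joins pin and ring.
- polariser_pointer (a point): Tip of the polariser lever's thin black pointer, at the pin's foot on its outer side, 90 mm from the viewer's axis, 15.5 mm above the bench; lies on the same radius as the pin.
- polariser_clip: Polariser index clip: fixed steel clip 10 mm wide clamped over the dial's rim on the right side, 93 to 114 mm from the viewer's axis, up to 18 mm high, a black index line along the middle of its top and a brass clamp screw outside. Origin on the viewer's axis at bench level; its own x axis points outward through the index line.
- polariser_clip_mark (a point): Where the polariser pointer's tip must stand: on the line of the polariser clip's index, 90 mm from the viewer's axis, 15.5 mm above the bench.
- vial_0: Small capped vial, white cap, 24 mm wide, 52 mm high, standing in front of the viewer. Loose bystander; origin at the centre of its underside.
- vial_1: Small capped vial, black cap, 24 mm wide, 52 mm high, standing behind the viewer. Loose bystander; origin at the centre of its underside.
- flask_100: Stoppered conical flask, 64 mm wide, 106 mm high. Loose bystander; origin at the centre of its underside.
- beaker_100: Beaker, 56 mm wide, 69 mm high. Loose bystander; origin at the centre of its underside.
- pipette_bulb: Red-brown rubber pipette bulb, 57 x 75 x 80 mm. Loose bystander; origin at the centre of its underside.
- wash_bottle: Wash bottle with a spout, 65 x 84 x 183 mm. Loose bystander; origin at the centre of its underside.
- reagent_0: Glass reagent bottle with stopper, 55 mm wide, 93 mm high. Loose bystander; origin at the centre of its underside.
- tape_green: Roll of tape lying flat, 70 mm wide, 18 mm high. Loose bystander; origin at the centre of its underside.
Mind the look-alikes: they are no part of the job. There is more than one size of the viewer; the job needs the largest.

How it is judged:
By the outcome, as a careful person would: the job done as asked, in the order asked, and still so for the second after the job is handed in, with the robot touching nothing.
It also fails if it takes over 51 s, if anything falls off the work surface, if the arm or the gripper's body presses on something with over 40 N, if the wrist force passes 120 N, or if a joint passes its speed limit or range.

## Working session

There is one attempt and no reset: what is moved stays moved. The work goes in short steps, Python scripts to look and compute and a shell command to move; the robot and the scene stay as the last step left them, time stands still between calls to the robot, and variables do not carry over. Pictures are saved under pics/ and viewed, and the job is handed in when it is done.

```bash
ls; mkdir -p pics
python3 - <<'E'
from bench import robot
import cv2,numpy as np
print(robot.read_state(), robot.pinch_z)
for n in ("side","top","wrist"):
    p,d=robot.get_image(n); cv2.imwrite(f"pics/{n}0.png",p[:,:,::-1]); np.save(f"pics/{n}0_d.npy",d)
    c=robot.camera_params(n); print(n,{k:np.round(v,3).tolist() if not isinstance(v,str) else v for k,v in c.items()})
E
```

```text
pics
{'time': 0.0, 'joints': array([-1.41401240e+00,  2.76622750e-01,  1.50613794e+00, -1.22700962e-05,
        1.36072358e+00, -1.20992801e-01]), 'qvel': array([ 1.17395974e-05, -3.15445516e-04,  1.51765951e-03,  1.10090213e-03,
       -2.17132555e-03,  1.81878924e-04]), 'joint_torque': array([ 6.31073544e-05, -4.16779554e+01, -2.45806807e+01,  1.16683022e-04,
        1.11198754e-02,  7.89782405e-06]), 'tcp_pos': array([ 157.5855043 , -552.4253957 ,  230.42198744]), 'eef_rot': array([-3.14137625e+00,  1.87923242e-03, -1.29301683e+00]), 'contact_force': array([ 0.23342451,  0.38197568, -1.04912779]), 'torque': array([ 0.02363774,  0.05116888, -0.04214854]), 'gripper_width': 1.000837905165427} 18.700000000000003
side {'mtx': [[457.322, 0.0, 275.564], [0.0, 457.322, 212.016], [0.0, 0.0, 1.0]], 'camera_from_world': [[0.99, -0.14, -0.019, -449.417], [0.07, 0.364, 0.929, -208.518], [-0.123, -0.921, 0.37, -663.019], [0.0, 0.0, 0.0, 1.0]]}
top {'mtx': [[509.076, 0.0, 277.836], [0.0, 509.076, 216.326], [0.0, 0.0, 1.0]], 'camera_from_world': [[0.005, -1.0, 0.028, 277.497], [0.994, 0.008, 0.113, -522.619], [-0.113, 0.028, 0.993, -998.348], [0.0, 0.0, 0.0, 1.0]]}
wrist {'mtx': [[335.64, 0.0, 278.982], [0.0, 335.64, 213.298], [0.0, 0.0, 1.0]], 'mount': [[1.0, 0.0, -0.001, -0.054], [-0.0, -0.957, -0.291, -74.467], [-0.001, 0.291, -0.957, -142.286], [0.0, 0.0, 0.0, 1.0]]}
```

View pics/top0.png

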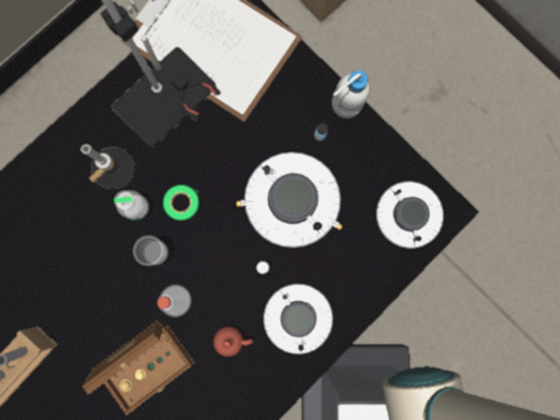

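View pics/side0.png

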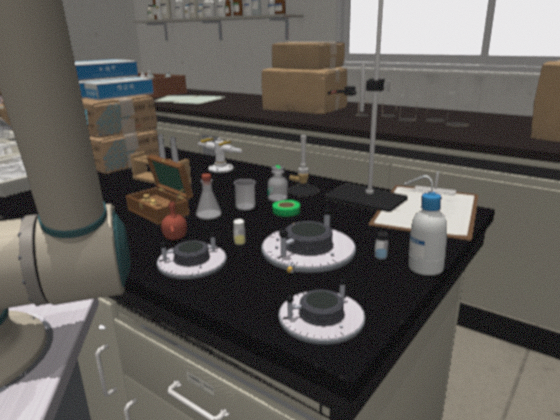

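View pics/wrist0.png

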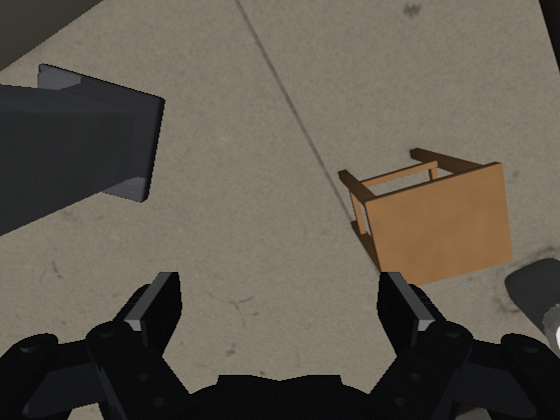

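The top view shows three viewers: (292,198) about 97 px wide, (410,214) about 66 px and (298,319) about 69 px. The first is the largest, so it is the one the job needs. I'll confirm it in an enlarged crop.

```bash
cat > h.py <<'E'
import numpy as np,cv2
from bench import robot
def cam(n,st=None):
    c=robot.camera_params(n); K=np.array(c["mtx"])
    if "camera_from_world" in c: T=np.array(c["camera_from_world"])
    else:
        from scipy.spatial.transform import Rotation as R
        W=np.eye(4);W[:3,:3]=R.from_euler('xyz',st["eef_rot"]).as_matrix();W[:3,3]=st["tcp_pos"]
        T=np.linalg.inv(W@np.array(c["mount"]))
    return K,T
def ray(KT,uv,z):
    K,T=KT; uv=np.atleast_2d(uv).astype(float)
    d=np.c_[(uv[:,0]-K[0,2])/K[0,0],-(uv[:,1]-K[1,2])/K[1,1],-np.ones(len(uv))]
    Rm=T[:3,:3]; o=-Rm.T@T[:3,3]; dw=d@Rm
    return o+dw*((z-o[2])/dw[:,2])[:,None]
def proj(KT,P):
    K,T=KT; P=np.atleast_2d(P).astype(float); c=P@T[:3,:3].T+T[:3,3]
    return np.c_[K[0,0]*c[:,0]/-c[:,2]+K[0,2],K[1,1]*-c[:,1]/-c[:,2]+K[1,2]]
E
python3 - <<'E'
from h import *
p=cv2.imread("pics/top0.png"); KT=cam("top")
print(robot.camera_params("top").keys())
m=((p.min(2)>150)&(p.max(2).astype(int)-p.min(2)<40)).astype(np.uint8)
cs,_=cv2.findContours(m,cv2.RETR_EXTERNAL,cv2.CHAIN_APPROX_NONE)
for c in cs:
    if cv2.contourArea(c)>1500:
        h=cv2.convexHull(c)[:,0]; w=ray(KT,h,12)[:,:2].astype(np.float32)
        (cx,cy),r=cv2.minEnclosingCircle(w); e=cv2.fitEllipse(w) if len(w)>5 else 0
        print(h.mean(0),cx,cy,r,e)
c=p[140:260,225:360]; cv2.imwrite("pics/crop1.png",cv2.resize(c,None,fx=5,fy=5,interpolation=cv2.INTER_CUBIC)[:600,:800])
E
```

```text
dict_keys(['mtx', 'camera_from_world'])
[297.44736842 320.39473684] 317.94390869140625 239.86456298828125 68.08890533447266 ((317.8587646484375, 239.87356567382812), (135.4095916748047, 135.8419952392578), 12.865148544311523)
[411.47368421 213.31578947] 529.2228393554688 9.950719833374023 68.29928588867188 ((529.1593627929688, 9.852027893066406), (135.49038696289062, 136.16729736328125), 7.613692760467529)
[296.44444444 197.44444444] 551.92626953125 252.3112335205078 103.74407958984375 ((558.0421752929688, 251.8394012451172), (192.3269805908203, 201.61692810058594), 167.1365203857422)
[206.60869565  54.43478261] 898.1271362304688 417.7479248046875 172.06285095214844 ((882.9279174804688, 415.0186767578125), (263.0335998535156, 353.1632385253906), 159.36900329589844)
```

View pics/crop1.png

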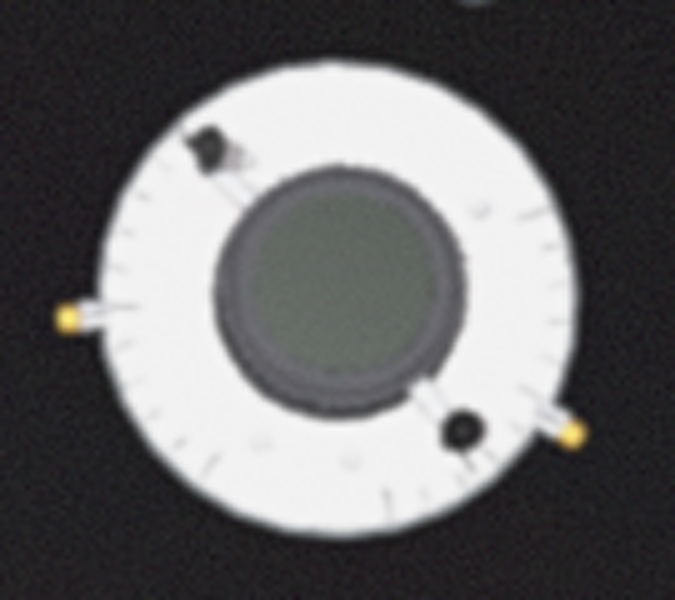

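The crop confirms the 196 mm viewer: iris cap at px (267,170), polariser knob (317,226), iris clip screw (238.6,203.6) and polariser clip screw (339.4,226.8). Now the geometry.

Run:
```python
from h import *
p=cv2.imread("pics/top0.png"); KT=cam("top")
m=((p.min(2)>120)).astype(np.uint8)
m[:140]=0;m[260:]=0;m[:,:230]=0;m[:,350:]=0
m=cv2.morphologyEx(m,cv2.MORPH_OPEN,cv2.getStructuringElement(2,(15,15)))
c=max(cv2.findContours(m,0,1)[0],key=cv2.contourArea)
w=ray(KT,cv2.convexHull(c)[:,0],12)[:,:2].astype(np.float32)
print(cv2.minEnclosingCircle(w),cv2.fitEllipse(w))
(cx,cy),_,_=cv2.fitEllipse(w)
hsv=cv2.cvtColor(p,cv2.COLOR_BGR2HSV)
b=cv2.inRange(hsv,(12,100,100),(35,255,255))
n,l,s,ct=cv2.connectedComponentsWithStats(b)
for i in range(1,n):
    if 140<ct[i,1]<260 and 225<ct[i,0]<350:
        q=ray(KT,ct[i],14)[0]; print("brass",ct[i],s[i,4],q,np.hypot(q[0]-cx,q[1]-cy),np.degrees(np.arctan2(q[1]-cy,q[0]-cx)))
# caps
g=p.max(2)
for nm,x,y,z in(("iris",267,169.6,66),("pol",317.4,226.2,64)):
    sub=(g[int(y)-8:int(y)+9,int(x)-8:int(x)+9]<75).astype(np.uint8)
    n,l,s,ct=cv2.connectedComponentsWithStats(sub); i=1+np.argmax(s[1:,4]); u=ct[i]+[int(x)-8,int(y)-8]
    q=ray(KT,u,z)[0]; print(nm,u,s[i,4],q,np.hypot(q[0]-cx,q[1]-cy),np.degrees(np.arctan2(q[1]-cy,q[0]-cx)))
for nm,u,z in(("vial0",(262.5,267.5),52),("vial1",(321,131),52),("tape",(181,203),18),("wash",(356,80),150),("bulb",(228,342),60)):
    print(nm,ray(KT,u,z)[0])
```

```text
((558.021728515625, 251.7018585205078), 98.64726257324219) ((558.5570678710938, 251.38929748535156), (195.2983856201172, 195.94732666015625), 28.298389434814453)
brass [237.63636364 203.5       ] 22 [547.69306618 362.60501785  14.        ] 111.74508037516246 95.57918272673109
brass [339.28571429 226.9047619 ] 21 [501.43823827 155.32197046  14.        ] 111.76534354012767 -120.73448139664286
iris [266.36 168.88] 25 [609.14936583 304.92525954  66.        ] 73.65921426006527 46.61929740580882
pol [317.10526316 225.78947368] 38 [498.60254024 205.88088944  64.        ] 75.26991819891289 -142.79973038626935
vial0 [417.85734648 310.86927345  52.        ]
vial1 [690.40015414 196.0871989   52.        ]
tape [547.13777606 476.6776382   18.        ]
wash [758.73139865 142.65213643 150.        ]
bulb [277.65532778 374.69422951  60.        ]
```

Geometry checks out: the dial radius fits 98 mm, the pins lie at 73.7 and 75.3 mm (75 expected), and the screws at 112 mm.

- **Iris:** 46.6° → about 95.6°, which is counter-clockwise.
- **Polariser:** 217.2° → about 239.3°, also counter-clockwise.

First I turn and shut the gripper at a safe height.

```bash
python3 -m handwheel '[[0,0,-8.5,0,0,0,-1],[0,0,-8.5,0,0,0,-1],[0,0,-8.5,0,0,0,-1],[0,0,-8.5,0,0,0,-1],[0,0,-8.5,0,0,0,-1],[0,0,-8.5,0,0,0,-1],[0,0,-8.5,0,0,0,-1],[0,0,-8.5,0,0,0,-1]]' 40
python3 -m handwheel '[[0,0,-8.5,0,0,0,-1],[0,0,-8.5,0,0,0,-1],[0,0,-8.5,0,0,0,-1],[0,0,-8.5,0,0,0,-1],[0,0,-8.5,0,0,0,-1],[0,0,-8.5,0,0,0,-1]]'
```

```text
time: 0.95
tcp_pos: [157.6, -552.7, 230.9]
eef_rot: [-3.141, 0.0, -0.1]
contact_force: [0.9, 0.6, -0.7]
gripper_width: 0.003
time: 1.55
tcp_pos: [157.7, -552.7, 230.9]
eef_rot: [-3.141, -0.0, 0.79]
contact_force: [-0.1, -0.3, 0.5]
gripper_width: -0.004
```

```bash
python3 -m handwheel '[[0,0,0,0.0426,-0.0159,0,-1],[0,0,0,0.0426,-0.0159,0,-1],[0,0,0,0.0426,-0.0159,0,-1],[0,0,0,0.0426,-0.0159,0,-1],[0,0,0,0.0426,-0.0159,0,-1],[0,0,0,0.0426,-0.0159,0,-1],[0,0,0,0.0426,-0.0159,0,-1]]'
python3 -m handwheel '[[0,0,0,0.0426,-0.0159,0,-1],[0,0,0,0.0426,-0.0159,0,-1],[0,0,0,0.0426,-0.0159,0,-1],[0,0,0,0.0426,-0.0159,0,-1],[0,0,0,0.0426,-0.0159,0,-1],[0,0,0,0.0426,-0.0159,0,-1],[0,0,0,0.0426,-0.0159,0,-1]]'
python3 -m handwheel '[[0,0,0,0.0426,-0.0159,0,-1],[0,0,0,0.0426,-0.0159,0,-1],[0,0,0,0.0426,-0.0159,0,-1],[0,0,0,0.0426,-0.0159,0,-1],[0,0,0,0.0426,-0.0159,0,-1],[0,0,0,0.0426,-0.0159,0,-1],[0,0,0,0,0,0,-1],[0,0,0,0,0,0,-1]]'
python3 - <<'E'
from h import *
st=robot.read_state(); p,d=robot.get_image("wrist"); cv2.imwrite("pics/w1.png",p[:,:,::-1]); np.save("pics/w1.npy",np.r_[st["tcp_pos"],st["eef_rot"]]); print(st["tcp_pos"],st["eef_rot"])
print(robot.camera_params("wrist").get("dist"))
E
```

```text
time: 2.25
tcp_pos: [290.5, -261.8, 231.2]
eef_rot: [3.141, -0.0, 0.783]
contact_force: [1.6, -0.2, -0.3]
gripper_width: -0.0
time: 2.95
tcp_pos: [423.1, 27.7, 231.3]
eef_rot: [3.141, -0.0, 0.784]
contact_force: [0.2, -1.4, 0.0]
gripper_width: 0.0
time: 3.75
tcp_pos: [536.1, 274.3, 230.2]
eef_rot: [-3.141, 0.002, 0.786]
contact_force: [0.0, -1.1, 0.2]
gripper_width: 0.001
[536.11004449 274.28372892 230.2248704 ] [-3.14120028e+00  2.35421296e-03  7.85752579e-01]
None
```

View pics/w1.png

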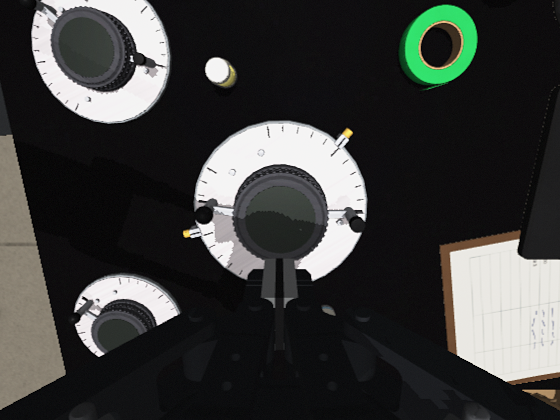

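The wrist view agrees: iris cap at (357,222) with its clip at (347,135), polariser knob at (204,215) with its clip at (188,234). I'll enlarge it and measure.

Run:
```python
from h import *
v=np.load("pics/w1.npy"); KT=cam("wrist",dict(tcp_pos=v[:3],eef_rot=v[3:]))
p=cv2.imread("pics/w1.png")
m=(p.min(2)>120).astype(np.uint8); m[:115]=0;m[265:]=0;m[:,:185]=0;m[:,375:]=0
m=cv2.morphologyEx(m,cv2.MORPH_OPEN,cv2.getStructuringElement(2,(9,9)))
c=max(cv2.findContours(m,0,1)[0],key=cv2.contourArea)
h=cv2.convexHull(c)[:,0]; w=ray(KT,h[h[:,1]<258],12)[:,:2].astype(np.float32)
# circle LSQ
A=np.c_[2*w,np.ones(len(w))]; s=np.linalg.lstsq(A,(w**2).sum(1),rcond=None)[0]; r=np.sqrt(s[2]+s[0]**2+s[1]**2)
C=s[:2]; print("C",C,r,np.abs(np.hypot(*(w-C).T)-r).max())
hsv=cv2.cvtColor(p,cv2.COLOR_BGR2HSV); b=cv2.inRange(hsv,(15,120,120),(35,255,255))
n,l,s,ct=cv2.connectedComponentsWithStats(b)
for i in range(1,n):
    if s[i,4]>10 and 115<ct[i,1]<260 and 170<ct[i,0]<380:
        q=ray(KT,ct[i],14)[0,:2]-C; print(ct[i],s[i,4],np.hypot(*q),np.degrees(np.arctan2(q[1],q[0])))
a=cv2.resize(p[105:195,290:380],None,fx=6,fy=6,interpolation=cv2.INTER_CUBIC)[:540,:400]
a=cv2.resize(p[110:240,310:375],None,fx=4.5,fy=4.5,interpolation=cv2.INTER_CUBIC)
b=cv2.resize(p[145:275,175:240],None,fx=4.5,fy=4.5,interpolation=cv2.INTER_CUBIC)
cv2.imwrite("pics/crop2.png",np.hstack([a,b]))
```

```text
C [555.1027035  259.24795302] 90.43728746881942 25.78892209169331
[347.40322581 132.58064516] 62 102.35935681383893 93.4372251988846
[186.04545455 233.36363636] 44 114.54427653844347 -117.0438278333815
```

View pics/crop2.png

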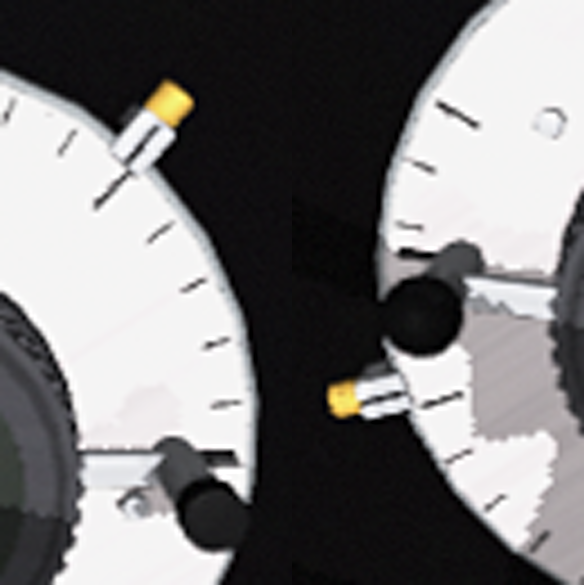

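Run:
```python
from h import *
from scipy.optimize import least_squares
v=np.load("pics/w1.npy"); KT=cam("wrist",dict(tcp_pos=v[:3],eef_rot=v[3:]))
p=cv2.imread("pics/w1.png")
m=(p.min(2)>120).astype(np.uint8); m[:115]=0;m[265:]=0;m[:,:185]=0;m[:,375:]=0
c=max(cv2.findContours(m,0,1)[0],key=cv2.contourArea)[:,0]
w=ray(KT,c,12)[:,:2]
f=least_squares(lambda s:np.hypot(*(w-s[:2]).T)-s[2],[558,251.5,98],loss='cauchy',f_scale=.5).x;C=f[:2];print(f)
for nm,u,z in(("iris idx",(341.6,142.4),18),("iris idx in",(338.4,145.6),18),("iris tip",(362.2,211.8),15.5),("pol idx",(195.7,233.4),18),("pol tip",(199,201),15.5)):
    q=ray(KT,u,z)[0,:2]-C; print(nm,np.hypot(*q),np.degrees(np.arctan2(q[1],q[0])))
```

```text
[559.03687607 252.54046246  95.79469854]
iris idx 97.94772830435825 94.45465990851513
iris idx in 93.41794673482606 94.61669657644006
iris tip 91.13143157491925 44.124433394952554
pol idx 98.51962581477471 -119.50175168023752
pol tip 89.89122174680456 -141.85217662311945
```

Clear of everything around it, so I move over to the clockwise side of the iris pin and come down to z ≈ 50, above the ring and arms.

```bash
python3 -m handwheel '[[0,0,0,0.0377,0.029,0,-1],[0,0,0,0.0376,0.029,0,-1],[0,0,0,0,0,0,-1],[0,0,0,0,0,0.045,-1],[0,0,0,0,0,0.045,-1],[0,0,0,0,0,0.045,-1],[0,0,0,0,0,0.045,-1],[0,0,0,0,0,0,-1]]'
python3 - <<'E'
from h import *
st=robot.read_state(); p,d=robot.get_image("wrist"); cv2.imwrite("pics/w2.png",p[:,:,::-1]); print(st["tcp_pos"],st["eef_rot"],st["contact_force"])
E
```

```text
time: 4.6
tcp_pos: [624.7, 282.3, 45.0]
eef_rot: [-3.135, 0.014, 0.782]
contact_force: [-1.0, -0.5, -0.0]
gripper_width: 0.002
[624.65625778 282.31462711  44.99815337] [-3.13519496  0.0138822   0.78240092] [-1.01257473 -0.50199105 -0.00991886]
```

View pics/w2.png

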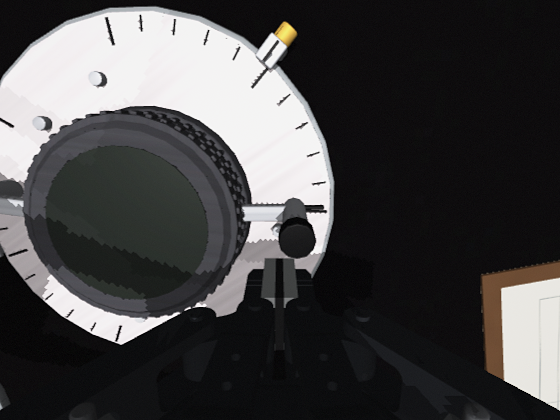

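The finger stands just behind the iris cap at (297,237), with the pointer at (322,209). I'll let the arm settle.

```bash
python3 -m handwheel '[[0,0,0,0,0,0,-1],[0,0,0,0,0,0,-1],[0,0,0,0,0,0,-1]]'
```

```text
time: 4.95
tcp_pos: [632.4, 286.3, 54.4]
eef_rot: [3.139, -0.005, 0.784]
contact_force: [-0.1, 0.1, -0.2]
gripper_width: 0.003
```

```bash
python3 -m handwheel '[[0,0,0,0,-0.003,0.002,-1],[0,0,0,0,-0.003,0.002,-1],[0,0,0,0,-0.002,0,-1],[0,0,0,0,0,0,-1],[0,0,0,0,0,0,-1]]'
python3 -m handwheel '[[0,0,-4,0.001,-0.0053,0,-1],[0,0,-4,0.001,-0.0053,0,-1],[0,0,-4,0.001,-0.0053,0,-1],[0,0,-4,0.001,-0.0053,0,-1],[0,0,-4,0.001,-0.0053,0,-1],[0,0,0,0,0,0,-1],[0,0,0,0,0,0,-1]]'
python3 - <<'E'
from h import *
st=robot.read_state(); p,d=robot.get_image("wrist"); cv2.imwrite("pics/w3.png",p[:,:,::-1]); print(st["tcp_pos"],st["eef_rot"],st["contact_force"])
E
```

```text
time: 5.45
tcp_pos: [625.0, 291.7, 47.1]
eef_rot: [3.142, 0.0, 0.784]
contact_force: [-0.5, 0.1, 1.1]
gripper_width: -0.003
time: 6.15
tcp_pos: [607.0, 311.4, 47.2]
eef_rot: [-3.141, 0.0, 1.132]
contact_force: [-1.0, -0.1, -0.6]
gripper_width: -0.003
[607.02936611 311.3589176   47.21709147] [-3.14134934e+00  3.01858633e-04  1.13165606e+00] [-0.95766418 -0.10641063 -0.5962918 ]
```

View pics/w3.png

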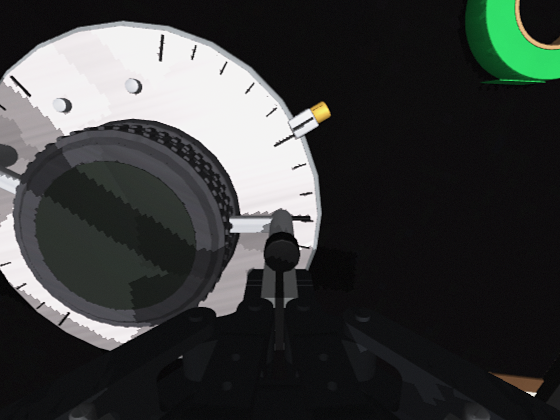

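```bash
python3 -m handwheel '[[0,0,-4,0.001,-0.0053,0,-1],[0,0,-4,0.001,-0.0053,0,-1],[0,0,-4,0.001,-0.0053,0,-1],[0,0,-4,0.001,-0.0053,0,-1],[0,0,-4,0.001,-0.0053,0,-1],[0,0,-4,0.001,-0.0053,0,-1],[0,0,0,0,0,0,-1],[0,0,0,0,0,0,-1]]'
python3 - <<'E'
from h import *
st=robot.read_state(); p,d=robot.get_image("wrist"); p=p[:,:,::-1].copy();cv2.imwrite("pics/w4.png",p); print(st["tcp_pos"],st["eef_rot"],st["contact_force"])
np.save("pics/w4.npy",np.r_[st["tcp_pos"],st["eef_rot"]])
cv2.imwrite("pics/w4c.png",cv2.resize(p[130:280,220:370],None,fx=4,fy=4,interpolation=cv2.INTER_CUBIC))
E
```

```text
time: 7.0
tcp_pos: [578.1, 325.1, 47.3]
eef_rot: [-3.141, 0.0, 1.55]
contact_force: [0.4, 0.1, 0.4]
gripper_width: 0.001
[578.07128093 325.13202955  47.26224862] [-3.14109474e+00  3.68791150e-04  1.54989393e+00] [0.35762071 0.14455545 0.35207752]
```

View pics/w4c.png

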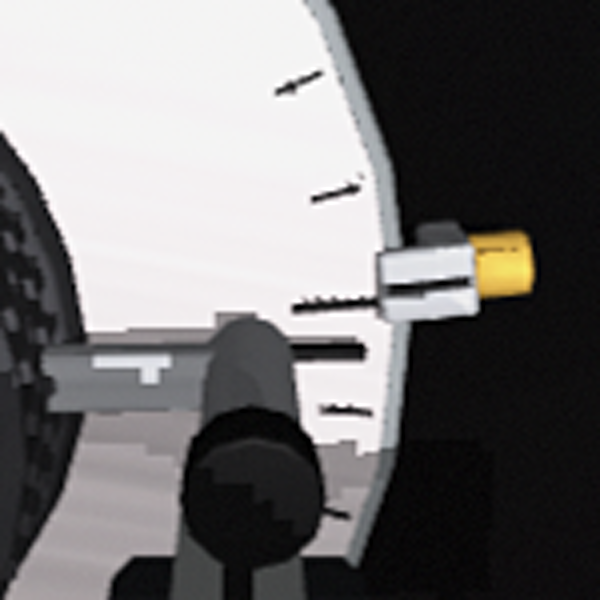

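Run:
```python
from h import *
v=np.load("pics/w4.npy"); KT=cam("wrist",dict(tcp_pos=v[:3],eef_rot=v[3:]))
f=lambda x,y:(220+(x+.5)/4-.5,130+(y+.5)/4-.5)
C=np.array([558.5,252.])
for nm,u,z in(("tip",f(365,351),15.5),("ptr in",f(300,350),15.5),("idx in",f(388,291),18),("idx out",f(468,281),18)):
    q=ray(KT,u,z)[0,:2]; r=q-C;print(nm,q,np.hypot(*r),np.degrees(np.arctan2(r[1],r[0])))
```

```text
tip [559.94709481 342.79192953] 90.80346112206567 89.08686371798143
ptr in [559.62744203 333.95684637] 81.96460085147959 89.21185845571787
idx in [550.88773721 345.54562341] 93.85483580113178 94.65218586271716
idx out [549.7343915  356.07806438] 104.4465383692697 94.81417400847204
```

```bash
python3 -m handwheel '[[0,0,-2.5,0.0007,-0.0033,0,-1],[0,0,-2.2,0.0006,-0.0029,0,-1],[0,0,0,0,0,0,-1],[0,0,0,0,0,0,-1]]'
python3 - <<'E'
from h import *
st=robot.read_state(); p,d=robot.get_image("wrist"); p=p[:,:,::-1].copy();cv2.imwrite("pics/w5.png",p); print(st["tcp_pos"],st["eef_rot"],st["contact_force"])
np.save("pics/w5.npy",np.r_[st["tcp_pos"],st["eef_rot"]])
cv2.imwrite("pics/w5c.png",cv2.resize(p[170:270,260:360],None,fx=6,fy=6,interpolation=cv2.INTER_CUBIC))
E
```

```text
time: 7.45
tcp_pos: [572.3, 326.4, 47.2]
eef_rot: [3.141, 0.0, 1.632]
contact_force: [1.4, -0.7, 0.1]
gripper_width: -0.002
[572.26205878 326.42761854  47.24105854] [3.14140210e+00 3.16213311e-04 1.63239956e+00] [ 1.41563947 -0.68839502  0.05045776]
```

View pics/w5c.png

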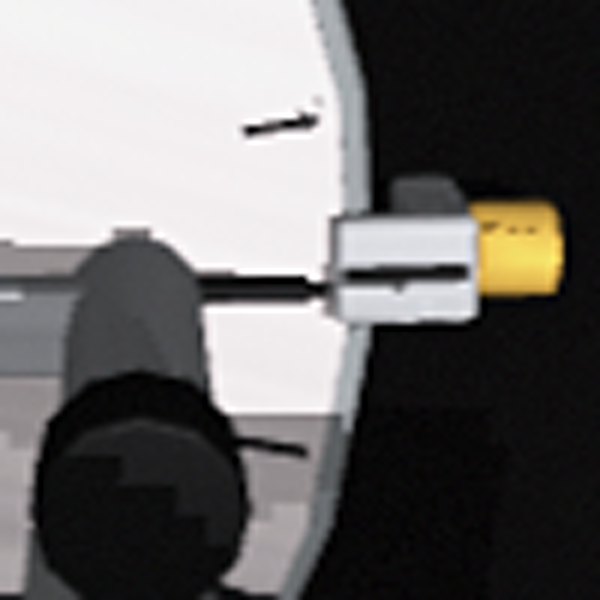

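Run:
```python
from h import *
v=np.load("pics/w5.npy"); KT=cam("wrist",dict(tcp_pos=v[:3],eef_rot=v[3:]))
f=lambda x,y:(260+(x+.5)/6-.5,170+(y+.5)/6-.5)
C=np.array([558.5,252.])
for nm,u,z in(("tip",f(322,289),15.5),("ptr in",f(210,287),15.5),("idx in",f(350,275),18),("idx out",f(468,271),18)):
    q=ray(KT,u,z)[0,:2]; r=q-C;print(nm,q,np.hypot(*r),np.degrees(np.arctan2(r[1],r[0])))
```

```text
tip [552.88029857 343.80535412] 91.97719331255996 93.50288839883584
ptr in [553.32437885 333.6575962 ] 81.82145239530654 93.62666941221642
idx in [550.64104377 345.86469467] 94.19312129097766 94.78600867917523
idx out [549.61325303 356.32058189] 104.69841487412235 94.86909451333416
```

```bash
python3 -m handwheel '[[0,0,-1.2,0.0003,-0.0016,0,-1],[0,0,0,0,0,0,-1],[0,0,0,0,0,0,-1],[0,0,0,0,0,0,-1]]'
python3 - <<'E'
from h import *
st=robot.read_state(); p,d=robot.get_image("wrist"); p=p[:,:,::-1].copy();cv2.imwrite("pics/w6.png",p); print(st["tcp_pos"],st["eef_rot"],st["contact_force"])
np.save("pics/w6.npy",np.r_[st["tcp_pos"],st["eef_rot"]])
cv2.imwrite("pics/w6c.png",cv2.resize(p[170:270,260:360],None,fx=6,fy=6,interpolation=cv2.INTER_CUBIC))
E
```

```text
time: 7.9
tcp_pos: [570.4, 326.8, 47.3]
eef_rot: [3.141, 0.0, 1.655]
contact_force: [1.2, -1.2, -0.1]
gripper_width: 0.001
[570.43489405 326.75176491  47.25283689] [3.14141464e+00 2.99928295e-04 1.65479081e+00] [ 1.15492779 -1.16176149 -0.11226042]
```

View pics/w6c.png

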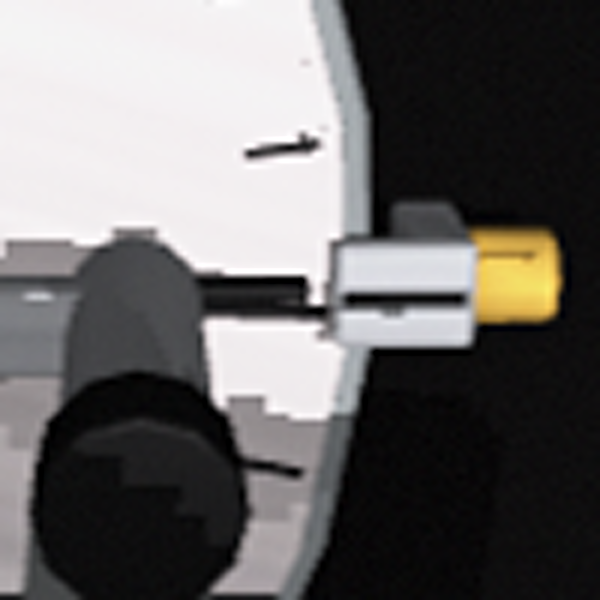

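Run:
```python
from h import *
v=np.load("pics/w6.npy"); KT=cam("wrist",dict(tcp_pos=v[:3],eef_rot=v[3:]))
f=lambda x,y:(260+(x+.5)/6-.5,170+(y+.5)/6-.5)
C=np.array([558.5,252.])
for nm,u,z in(("tip",f(304,290),15.5),("ptr in",f(210,289),15.5),("idx in",f(350,299),18),("idx out",f(463,298),18)):
    q=ray(KT,u,z)[0,:2]; r=q-C;print(nm,q,np.hypot(*r),np.degrees(np.arctan2(r[1],r[0])))
```

```text
tip [550.90287065 342.06839729] 90.38823244710261 94.82139737596184
ptr in [551.53050729 333.56636222] 81.86357721079513 94.8838139759065
idx in [550.62009542 345.95746164] 94.28731353725001 94.79399066079512
idx out [549.66987566 356.0185365 ] 104.39265794110864 94.85220049278503
```

The iris pointer (94.82°) and its index (94.79 to 94.85°) agree. I'll back off away from the pin, rise, and turn for the polariser.

```bash
python3 -m handwheel '[[0,0,0,0,0.005,0,-1],[0,0,0,0,0.01,0,-1],[0,0,0,0,0.01,0,-1],[0,0,0,0,0,-0.04,-1],[0,0,0,0,0,-0.045,-1],[0,0,0,0,0,-0.045,-1],[0,0,8.1,0,0,-0.04,-1],[0,0,8.1,0,0,0,-1]]'
python3 -m handwheel '[[0,0,8.1,0,0,0,-1],[0,0,8.1,0,0,0,-1],[0,0,8.1,0,0,0,-1],[0,0,8.1,0,0,0,-1],[0,0,8.1,0,0,0,-1],[0,0,0,0,0,0,-1],[0,0,0,0,0,0,-1]]'
python3 - <<'E'
from h import *
st=robot.read_state(); p,d=robot.get_image("wrist"); p=p[:,:,::-1].copy();cv2.imwrite("pics/w7.png",p); print(st["tcp_pos"],st["eef_rot"],st["contact_force"])
np.save("pics/w7.npy",np.r_[st["tcp_pos"],st["eef_rot"]])
psi=st["eef_rot"][2]; d=np.array([482.2,227.9])-st["tcp_pos"][:2]
print(d@[np.cos(psi),np.sin(psi)],d@[np.sin(psi),-np.cos(psi)],np.degrees(psi))
E
```

```text
time: 8.75
tcp_pos: [599.3, 330.6, 225.2]
eef_rot: [3.13, -0.008, 1.366]
contact_force: [0.9, -0.5, 0.5]
gripper_width: 0.0
time: 9.45
tcp_pos: [595.7, 329.0, 217.2]
eef_rot: [-3.142, -0.0, 0.668]
contact_force: [-0.3, 0.0, -0.5]
gripper_width: 0.001
[595.70754623 329.02846294 217.16699493] [-3.14155581e+00 -1.05415798e-06  6.68005503e-01] [-0.34161406  0.0188434  -0.51381993]
-151.75121864071647 9.082769913560297 38.27389599636317
```

View pics/w7.png

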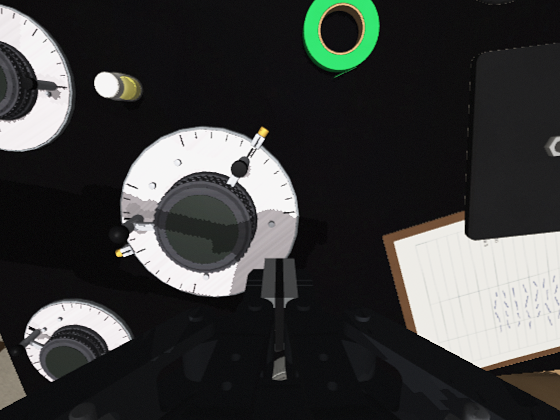

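The iris lever is now in line with its clip at (250,150). On to the polariser.

```bash
python3 -m handwheel '[[0,0,0,-0.038,0.0023,0,-1],[0,0,0,-0.038,0.0023,0,-1],[0,0,0,-0.038,0.0023,0,-1],[0,0,0,-0.028,0.0021,0,-1],[0,0,0,-0.010,0,0,-1],[0,0,0,0,0,0.03,-1],[0,0,0,0,0,0.04,-1],[0,0,0,0,0,0.04,-1]]'
python3 -m handwheel '[[0,0,0,0,0,0.03,-1],[0,0,0,0,0,0.018,-1],[0,0,0,0,0,0.01,-1],[0,0,0,0,0,0,-1],[0,0,0,0,0,0,-1],[0,0,0,0,0,0,-1]]'
```

```text
time: 10.3
tcp_pos: [482.9, 228.8, 107.1]
eef_rot: [3.14, -0.004, 0.666]
contact_force: [-0.2, 0.2, -0.0]
gripper_width: 0.0
time: 10.9
tcp_pos: [482.5, 228.5, 50.5]
eef_rot: [3.141, -0.003, 0.665]
contact_force: [-0.5, 0.1, -0.5]
gripper_width: -0.001
```

```bash
python3 -m handwheel '[[0,0,0,0,0.004,0.001,-1],[0,0,0,0,0.004,0.001,-1],[0,0,-4,-0.0012,0.0053,0,-1],[0,0,-4,-0.0012,0.0053,0,-1],[0,0,-4,-0.0012,0.0053,0,-1],[0,0,-4,-0.0012,0.0053,0,-1],[0,0,0,0,0,0,-1],[0,0,0,0,0,0,-1]]'
python3 - <<'E'
from h import *
st=robot.read_state(); print(st["tcp_pos"],st["eef_rot"],st["contact_force"])
p,d=robot.get_image("wrist"); p=p[:,:,::-1].copy();cv2.imwrite("pics/w8.png",p); 
p,d=robot.get_image("top"); p=p[:,:,::-1].copy();cv2.imwrite("pics/t8.png",cv2.resize(p[140:260,225:360],None,fx=4,fy=4))
p,d=robot.get_image("side"); p=p[:,:,::-1].copy();cv2.imwrite("pics/s8.png",cv2.resize(p[180:300,220:380],None,fx=5,fy=5,interpolation=cv2.INTER_CUBIC))
E
```

```text
time: 11.7
tcp_pos: [497.7, 203.0, 47.5]
eef_rot: [3.141, -0.0, 0.943]
contact_force: [0.3, -0.1, -0.2]
gripper_width: -0.003
[497.69864485 202.99106308  47.45858124] [ 3.14104004e+00 -2.62574899e-04  9.42721068e-01] [ 0.34745632 -0.11840461 -0.21167347]
```

View pics/w8.png

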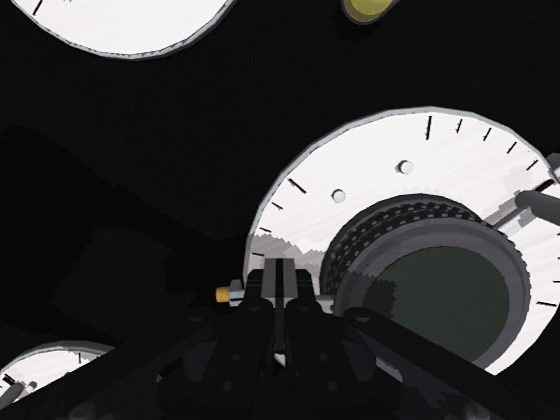

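View pics/s8.png

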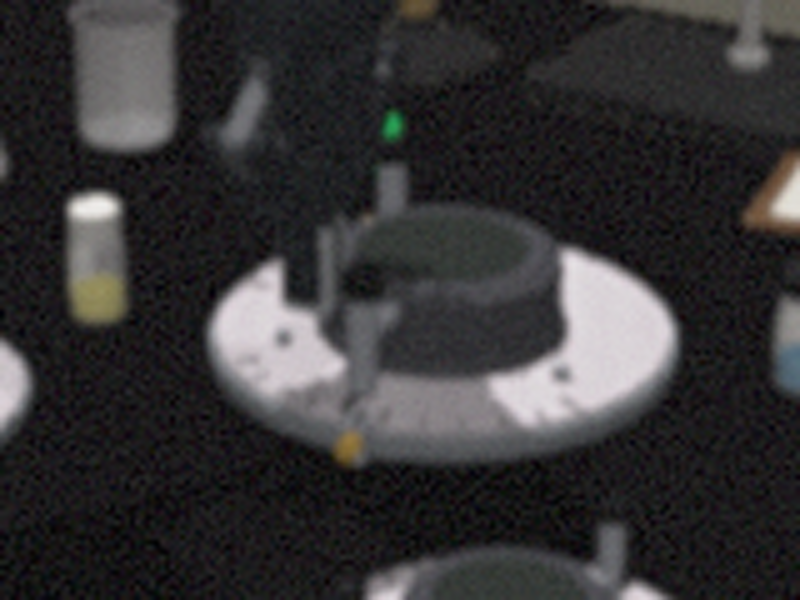

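The knob is being pushed and stands about 6° short. I'll go on 3°, then back off and look from above.

```bash
python3 -m handwheel '[[0,0,-3,-0.0009,0.004,0,-1],[0,0,0,0,0,0,-1],[0,0,0,0,0,0,-1],[0,0,0,0,0,0,-1],[0,0,0,0,-0.008,0,-1],[0,0,0,0,-0.012,0,-1],[0,0,0,0,-0.02,-0.01,-1],[0,0,0,0,-0.02,-0.03,-1]]'
python3 -m handwheel '[[0,0,0,0,-0.02,-0.04,-1],[0,0,0,0,-0.01,-0.02,-1],[0,0,0,0,0,0,-1],[0,0,0,0,0,0,-1],[0,0,0,0,0,0,-1]]'
python3 - <<'E'
from h import *
st=robot.read_state(); print(st["tcp_pos"],st["eef_rot"],st["contact_force"])
np.save("pics/w9.npy",np.r_[st["tcp_pos"],st["eef_rot"]])
p,d=robot.get_image("wrist"); p=p[:,:,::-1].copy();cv2.imwrite("pics/w9.png",p);
E
```

```text
time: 12.65
tcp_pos: [445.7, 232.7, 85.8]
eef_rot: [-3.137, 0.006, 0.996]
contact_force: [0.8, 0.3, -0.2]
gripper_width: 0.001
time: 13.15
tcp_pos: [423.5, 248.8, 146.5]
eef_rot: [-3.141, 0.002, 0.997]
contact_force: [-0.6, -0.5, 0.4]
gripper_width: 0.001
[423.49613252 248.8392706  146.45616406] [-3.14069709e+00  1.61082082e-03  9.97126493e-01] [-0.61609843 -0.50891805  0.36863993]
```

View pics/w9.png

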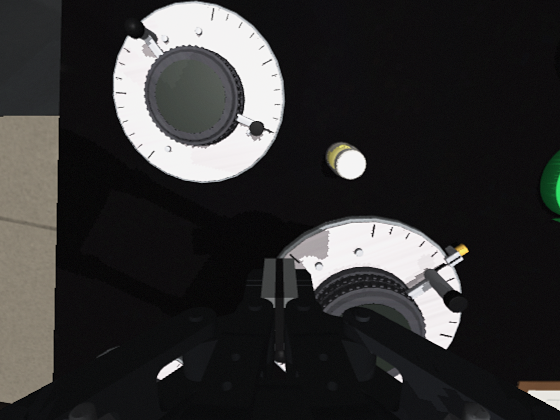

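```bash
python3 -m handwheel '[[0,0,0,-0.0065,0.035,0,-1],[0,0,0,-0.0065,0.04,0,-1],[0,0,0,-0.0065,0.035,0,-1],[0,0,0,0,0.016,0,-1],[0,0,0,0,0,0,-1],[0,0,0,0,0,0,-1],[0,0,0,0,0,0,-1]]'
python3 - <<'E'
from h import *
st=robot.read_state(); print(st["tcp_pos"],st["eef_rot"],st["contact_force"])
np.save("pics/w10.npy",np.r_[st["tcp_pos"],st["eef_rot"]])
p,d=robot.get_image("wrist"); p=p[:,:,::-1].copy();cv2.imwrite("pics/w10.png",p);
E
```

```text
time: 13.9
tcp_pos: [518.2, 165.0, 146.8]
eef_rot: [-3.14, 0.001, 0.998]
contact_force: [0.3, 0.3, 0.1]
gripper_width: -0.002
[518.20599063 165.04198585 146.75902539] [-3.13965010e+00  1.03189087e-03  9.97636585e-01] [0.29932798 0.3052234  0.06194537]
```

View pics/w10.png

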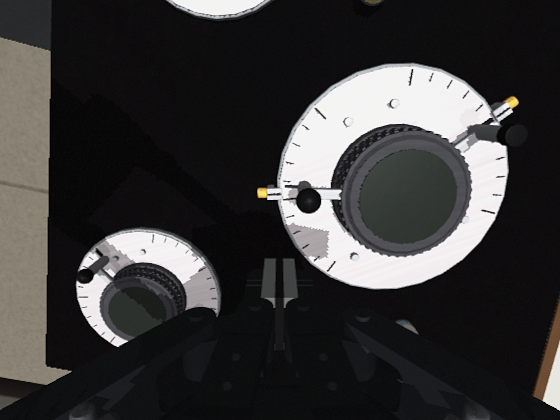

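Run:
```python
from h import *
p=cv2.imread("pics/w10.png")
cv2.imwrite("pics/w10c.png",cv2.resize(p[155:230,255:330],None,fx=8,fy=8,interpolation=cv2.INTER_CUBIC))
```

View pics/w10c.png

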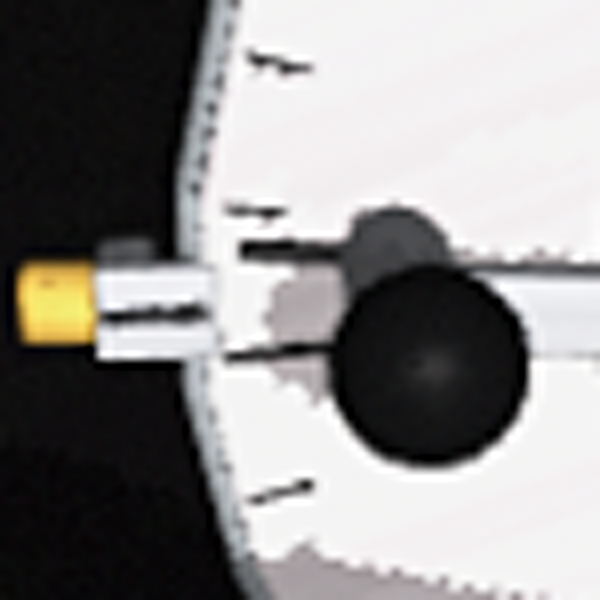

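The crop shows the pointer tip at (243,249) and the index line from (108,318) to (207,311), so there is still some way to go.

Run:
```python
from h import *
v=np.load("pics/w10.npy"); KT=cam("wrist",dict(tcp_pos=v[:3],eef_rot=v[3:]))
f=lambda x,y:(255+(x+.5)/8-.5,155+(y+.5)/8-.5)
for C in (np.array([558.5,252.]),np.array([558.5,251.])):
  for nm,u,z in(("tip",f(245,249),15.5),("ptr in",f(335,253),15.5),("idx out",f(108,318),18),("idx in",f(205,311),18)):
    q=ray(KT,u,z)[0,:2]; r=q-C;print(nm,q,np.hypot(*r),np.degrees(np.arctan2(r[1],r[0])))
psi=v[5]; print(np.degrees(psi))
```

```text
tip [508.59958684 177.3023351 ] 89.83202310347131 -123.74418195029044
ptr in [514.02372104 184.9376419 ] 80.47048691341769 -123.55264792859761
idx out [506.58041633 161.68801381] 104.17244366303771 -119.89422513523893
idx in [511.40422626 170.55126276] 94.08458270182076 -120.03761548596705
tip [508.59958684 177.3023351 ] 89.00223056227621 -124.10178195997227
ptr in [514.02372104 184.9376419 ] 79.639026537768 -123.95028969311471
idx out [506.58041633 161.68801381] 103.30669894222436 -120.17064813917649
idx in [511.40422626 170.55126276] 93.22022971273287 -120.34528043665739
57.16036579618043
```

```bash
python3 -m handwheel '[[0,0,0,0.01,-0.025,0,-1],[0,0,0,0.0097,-0.02,0,-1],[0,0,0,0,-0.009,0,-1],[0,0,0,0,0,0,-1],[0,0,0,0,0,0.03,-1],[0,0,0,0,0,0.03,-1],[0,0,0,0,0,0.025,-1],[0,0,0,0,0,0.01,-1]]'
python3 -m handwheel '[[0,0,0,0,0,0.004,-1],[0,0,0,0,0,0,-1],[0,0,0,0,0,0,-1],[0,0,0,0,0,0,-1]]'
```

```text
time: 14.75
tcp_pos: [483.8, 209.1, 50.2]
eef_rot: [-3.139, 0.003, 0.997]
contact_force: [0.3, 0.0, 0.5]
gripper_width: 0.002
time: 15.15
tcp_pos: [486.1, 210.3, 49.4]
eef_rot: [3.14, -0.002, 0.997]
contact_force: [0.0, -0.2, 0.1]
gripper_width: -0.002
```

```bash
python3 -m handwheel '[[0,0,0,-0.0005,0.006,0,-1],[0,0,0,-0.0005,0.006,0,-1],[0,0,0,0,0.004,0,-1],[0,0,0,0,0.0016,0,-1],[0,0,-1.6,-0.0005,0.0021,0,-1],[0,0,-1.6,-0.0005,0.0021,0,-1],[0,0,0,0,0,0,-1],[0,0,0,0,0,0,-1]]'
python3 -m handwheel '[[0,0,0,0,0,0,-1],[0,0,0,0,0,0,-1],[0,0,0,0,0,0,-1]]'
```

```text
time: 15.95
tcp_pos: [502.3, 196.6, 48.2]
eef_rot: [-3.141, 0.0, 1.052]
contact_force: [-1.0, 0.4, -0.2]
gripper_width: -0.001
time: 16.25
tcp_pos: [502.3, 196.6, 48.3]
eef_rot: [3.142, 0.0, 1.053]
contact_force: [-0.7, 0.9, -0.9]
gripper_width: -0.003
```

```bash
python3 -m handwheel '[[0,0,0,0,-0.008,0,-1],[0,0,0,0,-0.012,0,-1],[0,0,0,0,-0.01,-0.01,-1],[0,0,0,0,0,-0.04,-1],[0,0,0,0,0,-0.035,-1],[0,0,0,0,0,-0.015,-1]]'
python3 -m handwheel '[[0,0,0,-0.005,0.025,0,-1],[0,0,0,-0.005,0.03,0,-1],[0,0,0,-0.005,0.02,0,-1],[0,0,0,0,0.005,0,-1],[0,0,0,0,0,0,-1],[0,0,0,0,0,0,-1],[0,0,0,0,0,0,-1],[0,0,0,0,0,0,-1]]'
python3 - <<'E'
from h import *
st=robot.read_state(); print(st["tcp_pos"],st["eef_rot"],st["contact_force"])
np.save("pics/w11.npy",np.r_[st["tcp_pos"],st["eef_rot"]])
p,d=robot.get_image("wrist"); p=p[:,:,::-1].copy();cv2.imwrite("pics/w11.png",p)
KT=cam("wrist",st); u=proj(KT,[511,170,18])[0].astype(int); o=u-37; print(o)
cv2.imwrite("pics/w11c.png",cv2.resize(p[o[1]:o[1]+75,o[0]:o[0]+75],None,fx=8,fy=8,interpolation=cv2.INTER_CUBIC))
E
```

```text
time: 16.85
tcp_pos: [477.2, 212.6, 152.4]
eef_rot: [3.137, -0.004, 1.054]
contact_force: [0.1, 1.1, -0.8]
gripper_width: 0.006
time: 17.65
tcp_pos: [537.6, 159.5, 148.3]
eef_rot: [-3.141, 0.0, 1.054]
contact_force: [-0.0, 0.4, 0.7]
gripper_width: 0.001
[537.5980871  159.51236994 148.33249282] [-3.14123323e+00  1.56570204e-04  1.05371240e+00] [-0.04068685  0.36651989  0.67382116]
[237 132]
```

View pics/w11c.png

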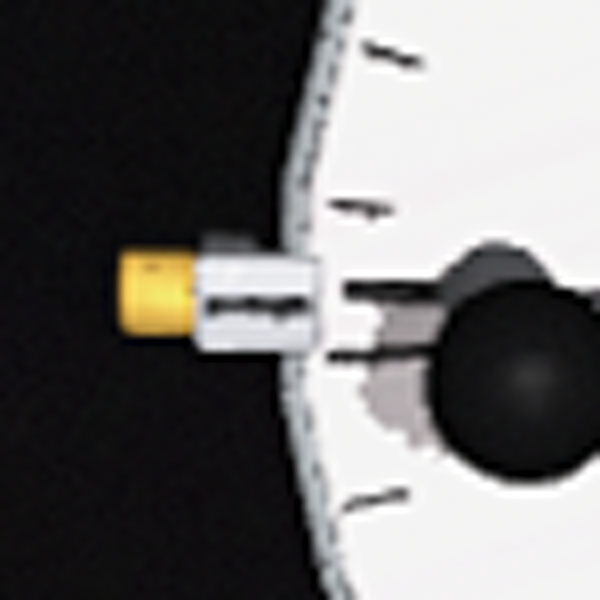

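Run:
```python
from h import *
v=np.load("pics/w11.npy"); KT=cam("wrist",dict(tcp_pos=v[:3],eef_rot=v[3:]))
f=lambda x,y:(237+(x+.5)/8-.5,132+(y+.5)/8-.5)
C=np.array([558.5,252.])
for nm,u,z in(("tip",f(348,290),15.5),("ptr in",f(435,292),15.5),("idx out",f(208,305),18),("idx in",f(305,304),18)):
    q=ray(KT,u,z)[0,:2]; r=q-C;print(nm,q,np.hypot(*r),np.degrees(np.arctan2(r[1],r[0])))
T=np.array([483,210]); 
for ps in [v[5]]:
    x=np.array([np.cos(ps),np.sin(ps)]);y=np.array([np.sin(ps),-np.cos(ps)])
    h=np.array([502.3,196.6])-18*y; d=h-v[:2]; print("to hover",d@x,d@y,"then 18 to contact")
```

```text
tip [512.68633332 174.71903425] 89.84007859565577 -120.66029069398785
ptr in [517.28690727 182.40008238] 80.88675754084245 -120.63159248138145
idx out [506.6090157  161.72711711] 104.12428936728529 -119.8913059691147
idx in [511.41170672 170.39019688] 94.22031272324244 -119.98464940275777
to hover 14.789439848352378 -67.01754507812184 then 18 to contact
```

The polariser is still 0.7° short, about 0.9 mm at the pin. One more nudge.

```bash
python3 -m handwheel '[[0,0,0,0.005,-0.025,0,-1],[0,0,0,0.005,-0.025,0,-1],[0,0,0,0.0048,-0.017,0,-1],[0,0,0,0,0,0,-1],[0,0,0,0,0,0.03,-1],[0,0,0,0,0,0.03,-1],[0,0,0,0,0,0.025,-1],[0,0,0,0,0,0.01,-1]]'
python3 -m handwheel '[[0,0,0,0,0,0.005,-1],[0,0,0,0,0,0,-1],[0,0,0,0,0.006,0,-1],[0,0,0,0,0.005,0,-1],[0,0,0,0,0.003,0,-1],[0,0,0,0,0,0,-1],[0,0,0,0,0,0,-1],[0,0,0,0,0,0,-1]]'
python3 - <<'E'
from h import *
st=robot.read_state();v=st["tcp_pos"];ps=1.053
x=np.array([np.cos(ps),np.sin(ps)]);y=np.array([np.sin(ps),-np.cos(ps)])
d=np.array([502.3,196.6])-v[:2]; print(v,st["eef_rot"],"to contact",d@x,d@y)
E
```

```text
time: 18.5
tcp_pos: [486.7, 204.2, 51.1]
eef_rot: [-3.14, 0.003, 1.053]
contact_force: [-1.6, -0.0, 0.4]
gripper_width: 0.004
time: 19.3
tcp_pos: [499.5, 197.9, 48.3]
eef_rot: [-3.142, 0.0, 1.053]
contact_force: [-0.6, 0.1, -0.0]
gripper_width: -0.001
[499.54014071 197.94004338  48.33762545] [-3.14156046e+00  7.48054090e-05  1.05269086e+00] to contact 0.20165819694389492 3.061351580757888
```

```bash
python3 -m handwheel '[[0,0,0,0,0.002,0,-1],[0,0,0,0,0.002,0,-1],[0,0,0,0,0,0,-1],[0,0,0,0,0,0,-1],[0,0,0,0,0,0,-1]]'
python3 - <<'E'
from h import *
st=robot.read_state();v=st["tcp_pos"];ps=1.053
x=np.array([np.cos(ps),np.sin(ps)]);y=np.array([np.sin(ps),-np.cos(ps)])
d=np.array([502.3,196.6])-v[:2]; print(v,st["eef_rot"],"to contact",d@x,d@y)
E
```

```text
time: 19.8
tcp_pos: [502.9, 196.0, 48.2]
eef_rot: [-3.141, 0.0, 1.053]
contact_force: [-1.2, 0.1, 0.3]
gripper_width: 0.001
[502.9210615  195.95141936  48.17769423] [-3.14129511e+00  4.05292640e-04  1.05276231e+00] to contact 0.2561548592982512 -0.8606735319534602
```

That reached 0.86 of the 0.93 mm. I'll retreat and check both from above.

```bash
python3 -m handwheel '[[0,0,0,0,-0.008,0,-1],[0,0,0,0,-0.012,0,-1],[0,0,0,0,-0.01,-0.01,-1],[0,0,0,0,0,-0.04,-1],[0,0,0,0,0,-0.035,-1],[0,0,0,0,0,-0.015,-1]]'
python3 -m handwheel '[[0,0,0,-0.005,0.025,0,-1],[0,0,0,-0.005,0.03,0,-1],[0,0,0,-0.005,0.02,0,-1],[0,0,0,0,0.005,0,-1],[0,0,0,0,0,0,-1],[0,0,0,0,0,0,-1],[0,0,0,0,0,0,-1],[0,0,0,0,0,0,-1]]'
python3 - <<'E'
from h import *
st=robot.read_state(); print(st["tcp_pos"],st["eef_rot"],st["contact_force"])
np.save("pics/w12.npy",np.r_[st["tcp_pos"],st["eef_rot"]])
p,d=robot.get_image("wrist"); p=p[:,:,::-1].copy();cv2.imwrite("pics/w12.png",p)
KT=cam("wrist",st)
ims=[]
for P in ([511,170,18],[551,344,18]):
    o=proj(KT,[P])[0].astype(int)-30; print(o)
    ims.append(cv2.resize(p[o[1]:o[1]+60,o[0]:o[0]+60],None,fx=6.5,fy=6.5,interpolation=cv2.INTER_CUBIC))
cv2.imwrite("pics/w12c.png",np.hstack(ims))
p,d=robot.get_image("top"); cv2.imwrite("pics/t12.png",p[:,:,::-1])
E
```

```text
time: 20.4
tcp_pos: [478.1, 212.0, 152.4]
eef_rot: [3.137, -0.005, 1.054]
contact_force: [0.4, 0.4, -0.1]
gripper_width: -0.0
time: 21.2
tcp_pos: [538.4, 158.9, 148.3]
eef_rot: [-3.141, 0.0, 1.054]
contact_force: [0.4, 0.2, 0.7]
gripper_width: -0.001
[538.36102712 158.87136079 148.34354553] [-3.14123322e+00  1.53404606e-04  1.05371319e+00] [0.39459741 0.15921871 0.69358652]
[244 138]
[465  72]
```

View pics/w12c.png

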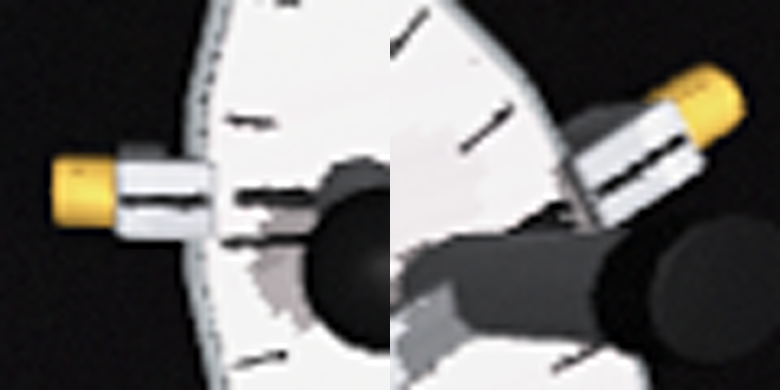

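View pics/t12.png

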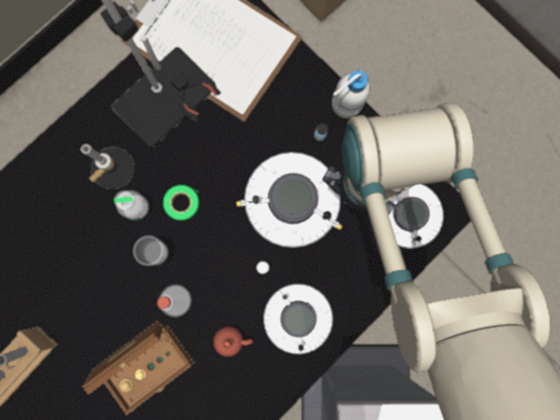

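Run:
```python
from h import *
v=np.load("pics/w12.npy"); KT=cam("wrist",dict(tcp_pos=v[:3],eef_rot=v[3:]))
f=lambda o,x,y:(o[0]+(x+.5)/6.5-.5,o[1]+(y+.5)/6.5-.5)
a=(244,138);b=(465,72)
C=np.array([558.5,252.])
for nm,u,z in(("pol tip",f(a,238,197),15.5),("pol in",f(a,312,199),15.5),("idx out",f(a,122,201),18),("idx in",f(a,203,200),18),
  ("iris tip",f(b,563-390,209),15.5),("iris in",f(b,520-390,232),15.5),("iris idx in",f(b,600-390,190),18),("idx out",f(b,684-390,139),18)):
    q=ray(KT,u,z)[0,:2]; r=q-C;print(nm,q.round(1),np.hypot(*r).round(1),np.degrees(np.arctan2(r[1],r[0])).round(2))
a0=cv2.imread("pics/top0.png").astype(int);a1=cv2.imread("pics/t12.png").astype(int)
m=(np.abs(a0-a1).max(2)>60).astype(np.uint8)
n,l,s,ct=cv2.connectedComponentsWithStats(m)
for i in range(1,n):
    if s[i,4]>12: print(ct[i].round(),s[i,2:])
```

```text
pol tip [513.6 174.1] 89.9 -120.0
pol in [518.4 182.2] 80.5 -119.86
idx out [506.4 161.4] 104.5 -119.89
idx in [511.4 170.3] 94.3 -119.99
iris tip [551.1 341.8] 90.1 94.72
iris in [551.1 336.4] 84.7 95.04
iris idx in [550.5 345. ] 93.3 94.92
idx out [549.9 355.4] 103.8 94.75
[464. 136.] [ 18  51 537]
[397. 172.] [ 106  185 8305]
[267. 170.] [11 10 75]
[331. 183.] [ 18  29 240]
[462. 176.] [ 29  20 250]
[337. 175.] [ 6  7 26]
[353. 191.] [14 22 78]
[481. 215.] [ 40  73 781]
[256. 199.] [12  9 71]
[327. 215.] [10 10 78]
[317. 226.] [ 9  9 70]
[415. 243.] [ 9 11 39]
[498. 262.] [ 28  20 333]
[500. 285.] [ 28  14 130]
[539. 312.] [ 22  57 729]
[476. 311.] [  94   42 1968]
[425. 332.] [ 21  58 766]
[430. 375.] [ 49  21 559]
[417. 399.] [  64   36 1028]
[498. 408.] [ 119   32 1379]
[352. 412.] [ 43  16 423]
[397. 412.] [ 24  16 327]
```

Both are aligned to within about 0.2°, nothing is touching, and no bystander has moved. Handing in.

```bash
python3 -c "
from bench import robot
print(robot.job_done())"
```

```text
the job is handed in; nothing more can be done
None
```

I pushed both levers of the largest viewer into line with their clips, iris first and then polariser, using the outside of the shut fingers. The polariser took two further nudges. I handed the job in at about 21 s of the 51 s allowed.

| Lever | Pointer tip | Clip index line |
|---|---|---|
| Iris | 94.7° | 94.75–94.9° |
| Polariser | −120.0° | −119.9 to −120.0° |

These angles come from the last wrist picture, taken with the arm clear of everything. Readings from it are good to about 0.2°. The first top-camera estimate of the clips, 95.6° and −120.7°, was about 0.8° off from it. I relied on the wrist view, because it shows pointer and index line together.

Comparing the first and last top views, no loose item had visibly moved. The contact force readings I printed stayed under about 2 N. One small difference, at pixel (415,243) by the lever of a smaller viewer, lies next to where the arm crosses the view. I took it for the arm or its shadow and did not check further.

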